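# Clamp the jar and hold its lid over the rim for gluing

### The arm

A 6-joint arm with a two-finger parallel gripper is mounted at the origin on the work surface. World frame = base frame: x ahead of the robot, y to its left, z up, the work surface at z = 0. Lengths are in m, angles in rad, forces in N, time in s.
With the tool pointing down it reaches from about 0.25 to 0.8 m from the base axis. Payload 3.9 kg.
Tool frame: the origin (TCP) lies at the very end of the fingers, on their centre line; the grasp point (between the pads) lies 19 mm behind it; z points along the fingers, y is the direction in which the jaws open and shut (so a half turn about z gives the same grasp; the last joint's range is limited). The gripper opens to 85 mm and grips with 20 to 120 N. Pads are 22 mm wide; open, the fingers measure 114 mm over their backs; the gripper's body (76 mm by 85 mm) begins 54 mm behind the grasp point. The pads swing forward as they close: fully open they stand 13 mm farther back than shut.
Start: joints at [1.193, 0.26, -0.138, 1.173, 0, 1.571], TCP at [0.194, 0.488, 0.207] pointing down, gripper open.
Joint ranges: [-2.78, 2.78], [-0.83, 1.72], [-1.28, 1.37], [-1.9, 2.12], [-1.57, 1.48], [-3.14, 3.14]. Speed limits (rad/s): [2.57, 2.57, 3.14, 3.14, 3.14, 3.14].

### API

Orientations are given as a rotation vector (axis times angle).
In Python, from workcell import robot, optics gives the robot as it stands. The module is installed in compiled form; this text tells all that it offers. Calls block until the motion is done:
- robot.move_ptp(position, orientation): joint-space move of the TCP to a pose.
- robot.movel(position, attitude=None, vel=0.15, force_limit=None): straight line of the TCP; attitude=None keeps the orientation; vel is the mean speed in m/s. With force_limit (N) it stops when the force on the tool has changed by that much, and returns True; else False.
- robot.move_j(angles): joint-space move.
- robot.command_gripper(opening, effort=None): finger opening in m; effort is the grip in N (None keeps the last); returns when the fingers have stopped.
- robot.dwell(seconds).
- robot.solve_ik(position, orientation): joint angles nearest the present ones, or None.
- robot.get_state(): the state.
- optics.grab_frame(name): name is "side" or "top"; returns a dict with "img" (400x640x3 uint8, blue, green, red), "range_z" (400x640 float32, m along the optical axis (not along the pixel's ray), 0 where there is no reading), "fx", "fy", "cx", "cy" (pixels), "dist" ([k1, k2, p1, p2, k3] as OpenCV has them; the pictures are not rectified), "rvec" (rotation vector, rad) and "tvec" (3), from world to camera coordinates, as OpenCV has them. Camera axes: x right, y down, z forward; pixel columns grow to the right and rows downward; lengths in m; the calibration is good to about 2 mm. A picture is of the moment at which its call begins.
A pose or a line that the arm cannot do raises robot.IKError and nothing moves.
- robot.sign_off(): hands the job in, once; it reports no verdict.
The state is a dict: "time_s": time; "q": joint angles; "dq": joint speeds; "tau": joint torques, N m; "tcp_pos": TCP position; "orientation": TCP orientation; "ft_force": force on the tool from outside, world axes, zero at the start; "moment": the same for the moment, N m; "finger_gap": finger opening in m.
Only numpy, scipy, OpenCV 4.12 (cv2) and the standard library are available. Lean on these libraries where they do the work, as an engineer would, in place of code of your own. Each camera call takes 0.05 s, during which the arm holds its last target.

### The job

Press the black-padded clamp lever of the jar vise down until it snaps and stays down by itself, so that the oblong jar is clamped. Then pick up the oblong lid by its wooden grip, carry it over the paint caddy and the other things without disturbing any of them, and hold it just above the jar's mouth so that the rim can be glued: level, centred, its sides lined up with the jar's, about a finger's width (15 mm) clear. The lid must never touch the jar; finish while still holding it there, do not put it down or let go.

Things in the scene. Friction and masses are not known exactly. Their poses are not given: they have to be found in the camera images.
- lever (a joint): clamp lever of the jar vise, rad: 0 = up at rest (30 degrees above level, pointing away from the jar), 0.5 = fully down, nearly level, on its stop. The spring pushes it back up until about 0.38; beyond that the detent pulls it down to 0.5 and keeps it there. Needs up to about 10 N straight down on the pad. It also closes two jaws on the jar's narrow ends.
- lever_pad (a point): centre of the upper face of the black pad (44 mm long, 38 mm wide) at the lever's free end, 90 mm from the hinge axis; about 106 mm above the table when up, 64 mm when down; when pressed it moves 42 mm down and, along the vise's x axis, about 15 mm further from the hinge.
- vise_hinge (a point): lever's hinge axis, fixed in the vise, 55 mm above the table; its axes are the vise's: x points from the jar to the lever pad, y is the hinge axis, z is up. It lies 72 mm from the centre of the vise along x. The aluminium vise bed is 180 (x) x 190 (y) x 20 mm, its top 20 mm above the table; the steel jaws on it, at the jar's ends, rise to 76 mm.
- jar: oblong open jar, white with a blue band, 70 (own x) x 110 (own y) x 90 mm high, walls 4 mm, loose, standing upright in the middle of the vise with its own axes along the vise's. Origin at the centre of its underside, 20 mm above the table.
- jar_mouth (a point): centre of the jar's mouth, in the plane of its rim, 110 mm above the table; axes as the jar's: x across (70 mm), y along (110 mm), z up.
- lid_grip (a point): point to grasp, on the wooden grip of the oblong white lid, 40 mm above the lid's lower edge, 12 mm below the grip's top. The lid is 78 (x) x 118 (y) x 14 mm, hollow below; the upright wooden grip on its middle is 14 (x) x 60 (y) x 38 mm high. Axes: x across the lid and the grip (fingers close along x), y along both, z up. 120 g. Lies lower edge down on the table.
- lid_under (a point): centre of the lid's lower edge plane, 40 mm below lid_grip; same axes.
- round_lid: another lid, round, white, 92 mm across, 14 mm thick, with a like wooden grip (52 mm high in all). Not wanted. Origin at the centre of its underside.
- caddy: wooden caddy with four paint pots between lid and jar, 250 (x) x 76 (y) mm, top of its carrying rod 120 mm high. Origin at the centre of its underside.
- tape: roll of blue tape lying flat, 90 mm across, 45 mm high. Origin at the centre of its underside.
- cup: white plastic cup, 66 mm across, 75 mm high. Origin at the centre of its underside.
- glue: white glue bottle, 48 mm across, 130 mm high. Origin at the centre of its underside.
- eraser_block: cork sanding block, 50 (x) x 90 (y) x 30 mm. Origin at the centre of its underside.
There are look-alikes about, which are no part of the job. What is shaped like the part that bears lid_grip but pink is not meant.

How it is judged:
By the outcome, as a careful person would: the job done as asked, in the order asked, and still so for the second after the job is handed in, while the arm keeps its last pose, push and grip.
It also fails if it takes over 64 s, if anything falls off the work surface, if the arm or the gripper's body presses on something with over 40 N, if the wrist force passes 120 N, or if a joint passes its speed limit or range.

## Working session

There is one attempt and no reset: what is moved stays moved. The work goes in short steps, each a Python script; the robot and the scene stay as the last script left them, time stands still between calls to the robot, and variables do not carry over. Pictures are saved under pics/ and viewed, and the job is handed in when it is done.

```bash
mkdir -p pics; ls; cat > h.py <<'E'
import numpy as np, cv2, pickle
from workcell import robot, optics
def grab(n,tag):
    f=optics.grab_frame(n); pickle.dump(f,open(f'pics/{tag}.pkl','wb')); cv2.imwrite(f'pics/{tag}.png',f['img']); return f
def load(tag): return pickle.load(open(f'pics/{tag}.pkl','rb'))
def cam(f):
    K=np.array([[f['fx'],0,f['cx']],[0,f['fy'],f['cy']],[0,0,1.]]); R,_=cv2.Rodrigues(np.array(f['rvec'],float)); return K,np.array(f['dist'],float),R,np.array(f['tvec'],float).ravel()
def rays(f,uv):
    K,d,R,t=cam(f); p=cv2.undistortPoints(np.array(uv,float).reshape(-1,1,2),K,d).reshape(-1,2)
    return -R.T@t, np.c_[p,np.ones(len(p))]@R
def onplane(f,uv,z):
    c,r=rays(f,uv); return c+r*((z-c[2])/r[:,2])[:,None]
def depthpts(f,uv):
    uv=np.array(uv).reshape(-1,2); c,r=rays(f,uv); z=f['range_z'][uv[:,1].astype(int),uv[:,0].astype(int)]; return c+r*z[:,None]
def cloud(f):
    v,u=np.mgrid[0:400,0:640]; P=depthpts(f,np.c_[u.ravel(),v.ravel()]).reshape(400,640,3); P[f['range_z']==0]=np.nan; return P
def proj(f,P):
    K,d,R,t=cam(f); return cv2.projectPoints(np.array(P,float).reshape(-1,1,3),np.array(f['rvec'],float),t,K,d)[0].reshape(-1,2)
E
python3 - <<'E'
from h import *
for n in('side','top'):
    f=grab(n,n+'0'); K,d,R,t=cam(f); print(n,-R.T@t,R[2],f['fx'],d)
print(robot.get_state())
E
```

```text
pics
side [-0.09903781 -0.69404815  0.87816682] [ 0.5415376   0.50533758 -0.67184147] 465.0159833665406 [-0.06196111  0.          0.          0.          0.        ]
top [ 0.44643916 -0.09135036  0.86728557] [ 0.140326   -0.00878243 -0.9900664 ] 364.16352306336137 [-0.01530545  0.          0.          0.          0.        ]
{'time_s': 0.1, 'q': array([ 1.19300925e+00,  2.60613511e-01, -1.39222373e-01,  1.17271583e+00,
       -6.19799408e-06,  1.57075715e+00]), 'dq': array([ 1.20713363e-03, -2.68599957e-03,  3.10893696e-03, -5.57550558e-04,
       -6.07533086e-06, -1.60389279e-03]), 'tau': array([ 4.09411659e-04, -4.06507838e+01,  2.54527313e+01,  1.01528256e-02,
        6.45566075e-06, -1.76651877e-06]), 'tcp_pos': array([0.19341521, 0.48737151, 0.2061574 ]), 'orientation': array([-5.89782439e-01, -3.08540449e+00,  2.70984431e-03]), 'ft_force': array([-0.13442667,  0.56367654, -0.45278035]), 'moment': array([ 0.03090809, -0.04146447, -0.04038838]), 'finger_gap': 0.08528167374626933}
```

View pics/side0.png

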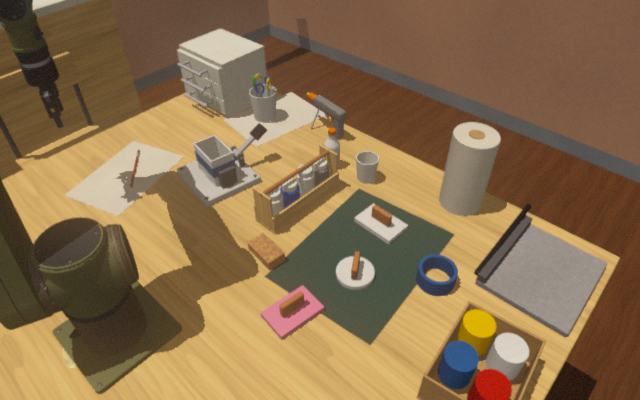

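View pics/top0.png

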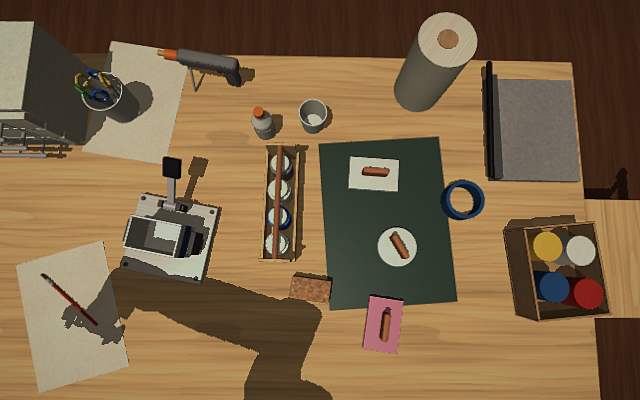

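Candidates for the lid in the top view are the white oblong lid at (374,172), the white round lid at (398,246) and the pink oblong lid at (384,323). By the description the white oblong one is wanted. I'll check it in a crop and measure.

```bash
python3 - <<'E'
from h import *
f=load('top0'); s=load('side0')
a=cv2.resize(f['img'][140:210,330:420],None,fx=4.4,fy=4.4,interpolation=cv2.INTER_CUBIC)
b=cv2.resize(f['img'][145:290,110:230],None,fx=3.2,fy=3.2,interpolation=cv2.INTER_CUBIC)
H=max(a.shape[0],b.shape[0]); o=np.zeros((H,a.shape[1]+b.shape[1],3),np.uint8); o[:a.shape[0],:a.shape[1]]=a;o[:b.shape[0],a.shape[1]:]=b
cv2.imwrite('pics/crop1.png',o)
b=cv2.resize(s['img'][110:240,160:350],None,fx=4,fy=4,interpolation=cv2.INTER_CUBIC);cv2.imwrite('pics/crop2.png',b)
P=cloud(f)
for n,(u,v) in dict(lid=(360,182),grip=(374,171),pad=(172,167),jarrim=(150,218),round=(385,250),caddy=(276,240),caddyN=(276,150),glue=(259,113),cup=(313,115),tape=(450,200),eraser=(312,289),jaw=(190,240),tb=(50,200)).items(): print(n,P[v,u].round(4))
E
```

```text
lid [ 0.6191 -0.1981  0.0122]
grip [ 0.6374 -0.2254  0.0517]
pad [0.6261 0.215  0.1076]
jarrim [0.5163 0.2533 0.1077]
round [ 0.4583 -0.2558  0.0147]
caddy [ 0.4742 -0.0124  0.117 ]
caddyN [ 0.6751 -0.0024  0.0796]
glue [0.7407 0.0303 0.1302]
cup [ 0.7886 -0.0828  0.0028]
tape [ 0.5738 -0.401   0.0449]
eraser [ 0.3686 -0.0873  0.0276]
jaw [0.4729 0.1774 0.0765]
tb [0.5657 0.5464 0.0013]
```

View pics/crop1.png

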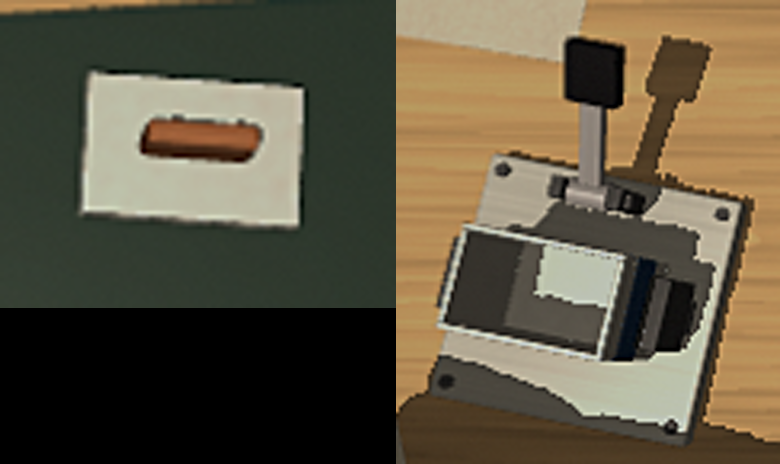

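View pics/crop2.png

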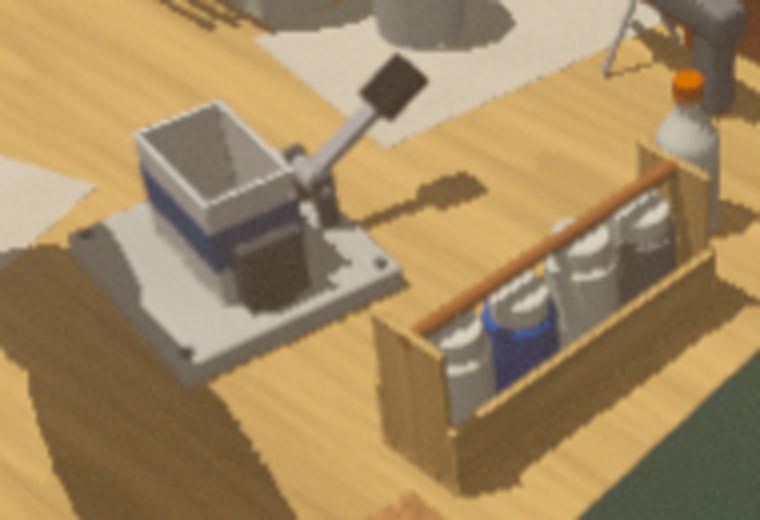

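The crops confirm the white oblong lid, with its grip near (374,171) in the top view. The jar mouth is near (152,238) and the black pad at (172,167). Next I'll measure exact poses.

```bash
python3 - <<'E'
from h import *
f=load('top0'); s=load('side0')
def rect(X,n):
    r=cv2.minAreaRect(X[:,:2].astype(np.float32)*1000); print(n,np.round(r[0],1),np.round(r[1],1),round(r[2],2),len(X)); return r
for F,nm in((f,'top'),(s,'side')):
    P=cloud(F); d2=np.hypot(P[...,0]-.485,P[...,1]-.24)
    m=(d2<.1)&(P[...,2]>.1)&(P[...,2]<.118); rect(P[m],nm+' rim'); print(np.median(P[m][:,2]))
    d2=np.hypot(P[...,0]-.62,P[...,1]+.22); m=(d2<.1)&(P[...,2]>.007)&(P[...,2]<.02); 
    rect(P[m],nm+' lid'); m=(d2<.05)&(P[...,2]>.045)&(P[...,2]<.06); rect(P[m],nm+' griptop')
    d2=np.hypot(P[...,0]-.626,P[...,1]-.215); m=(d2<.04)&(P[...,2]>.08)&(P[...,2]<.13); rect(P[m],nm+' pad'); print(P[m].mean(0))
# colour contours
g=cv2.cvtColor(f['img'],cv2.COLOR_BGR2GRAY)
m=np.zeros_like(g); m[150:196,340:406]=(g[150:196,340:406]>95)
m=cv2.morphologyEx(m,cv2.MORPH_CLOSE,np.ones((3,3)))
c=max(cv2.findContours(m,cv2.RETR_EXTERNAL,cv2.CHAIN_APPROX_NONE)[0],key=cv2.contourArea)
h=cv2.convexHull(c).reshape(-1,2); rect(onplane(f,h,.014),'lid col')
hs=cv2.cvtColor(f['img'],cv2.COLOR_BGR2HSV)
# jar corners by hand, refined
cr=np.array([[462,225],[630,252],[605,358],[438,325]],float); uv=np.c_[(cr[:,0]-396)/3.2+110-.3,cr[:,1]/3.2+145-.3]
Q=onplane(f,uv,.11); print(Q.round(4),Q.mean(0)); rect(Q,'jar hand')
cr=np.array([[136,133],[215,101],[298,170],[207,209]],float); uv=cr/4+[160-.4,110-.4]
Q=onplane(s,uv,.11); print(Q.round(4),Q.mean(0)); rect(Q,'jar hand side')
E
```

```text
top rim [479.4 246.3] [110.6  70.4] 79.44 434
0.10815455207438851
top lid [ 640.6 -230.7] [118.3  79.1] 86.63 1360
top griptop [ 640.5 -229.5] [57.9 13.9] 86.58 156
top pad [617.9 220.7] [38.6 61.9] 80.2 470
[0.62162312 0.21875056 0.10227894]
side rim [478.1 246.3] [116.2  71.4] 77.92 262
0.10626012040829169
side lid [ 639.4 -230. ] [120.6  82.4] 87.13 770
side griptop [ 638.6 -229.2] [17.1 59.5] 0.87 101
side pad [616.7 219.6] [44.7 57.4] 77.52 201
[0.61790515 0.21677458 0.10019991]
lid col [ 639.6 -229.7] [119.   79.6] 86.62 10
[[0.5217 0.2939 0.11  ]
 [0.5058 0.183  0.11  ]
 [0.4374 0.1947 0.11  ]
 [0.4567 0.3039 0.11  ]] [0.4803895  0.24387559 0.11      ]
jar hand [481. 244.] [111.9  69.4] 80.34 4
[[0.4554 0.3038 0.11  ]
 [0.5179 0.2928 0.11  ]
 [0.5038 0.1819 0.11  ]
 [0.4342 0.1944 0.11  ]] [0.47783333 0.24321177 0.11      ]
jar hand side [478.9 243.1] [111.7  70.7] 79.79 4
```

```bash
cat >> h.py <<'E'
from scipy.spatial.transform import Rotation as Rn
def down(a):  # tool down, jaw axis at world angle a (rad)
    y=np.array([np.cos(a),np.sin(a),0]); z=np.array([0,0,-1.]); return Rn.from_matrix(np.c_[np.cross(y,z),y,z]).as_rotvec()
JC=np.array([.479,.2455]); YAW=np.radians(-10.2)
def vp(x,y,z,C=JC,a=YAW): return np.r_[C+x*np.array([np.cos(a),np.sin(a)])+y*np.array([-np.sin(a),np.cos(a)]),z]
E
python3 - <<'E'
from h import *
q0=robot.get_state()['q']
for nm,p,a in [('press',vp(.142,0,.13),YAW+np.pi/2),('pressdn',vp(.16,0,.063),YAW+np.pi/2),('lid',[.64,-.23,.021],np.radians(-3.3)),('lidhi',[.64,-.23,.19],np.radians(-3.3)),('jar',np.r_[JC,.146],YAW)]:
    for k in(0,np.pi):
        q=robot.solve_ik(list(p),down(a+k)); print(nm,k,None if q is None else np.round(q,2))
E
```

```text
press 0 [0.34 0.52 0.07 1.12 0.   0.52]
press 3.141592653589793 [ 0.34  0.52  0.07  1.12 -0.   -2.62]
pressdn 0 [0.33 0.59 0.01 0.99 0.   0.51]
pressdn 3.141592653589793 [ 0.33  0.59  0.01  0.99 -0.   -2.63]
lid 0 [-0.35  0.64 -0.02  0.91  0.    1.28]
lid 3.141592653589793 [-0.35  0.64 -0.02  0.91  0.   -1.86]
lidhi 0 [-0.35  0.54  0.26  1.29  0.    1.28]
lidhi 3.141592653589793 [-0.35  0.54  0.26  1.29  0.   -1.86]
jar 0 [ 0.47  0.32 -0.22  1.03  0.    2.22]
jar 3.141592653589793 [ 0.47  0.32 -0.22  1.03  0.   -0.92]
```

```bash
python3 - <<'E'
from h import *
S=lambda:(lambda s:print(round(s['time_s'],2),s['tcp_pos'].round(4),s['ft_force'].round(2),round(s['finger_gap'],4)))(robot.get_state())
robot.command_gripper(0.0,30)
S()
o=down(YAW+np.pi/2)
robot.move_ptp(list(vp(.142,0,.18)),o);S()
print(robot.movel(list(vp(.142,0,.118)),vel=.1));S()
import itertools
for x,z in [(.147,.095),(.153,.078),(.158,.0665),(.160,.063)]:
    r=robot.movel(list(vp(x,0,z)),vel=.05,force_limit=30); print(r);S()
    if r: break
grab('top','top1');grab('side','side1')
E
```

```text
0.87 [0.1937 0.488  0.2069] [-0.81 -0.73  0.26] 0.0002
2.69 [0.6182 0.2214 0.1802] [-0.69  0.08 -0.78] 0.0
False
3.46 [0.6191 0.2207 0.1186] [-0.64 -0.49 -0.61] 0.0001
False
4.08 [0.6235 0.2194 0.0946] [-0.64 -0.8  -1.02] -0.0001
False
4.58 [0.6314 0.2187 0.079 ] [-0.36  0.37  5.76] 0.0002
False
4.98 [0.6352 0.2176 0.0667] [ 0.72 -0.29  3.47] -0.0001
False
5.23 [0.6362 0.2172 0.0625] [0.38 0.84 3.04] 0.0001
```

```bash
python3 - <<'E'
from h import *
f=load('side1');cv2.imwrite('pics/c3.png',cv2.resize(f['img'][110:240,160:350],None,fx=4,fy=4,interpolation=cv2.INTER_CUBIC))
E
```

```text
(no output)
```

View pics/c3.png

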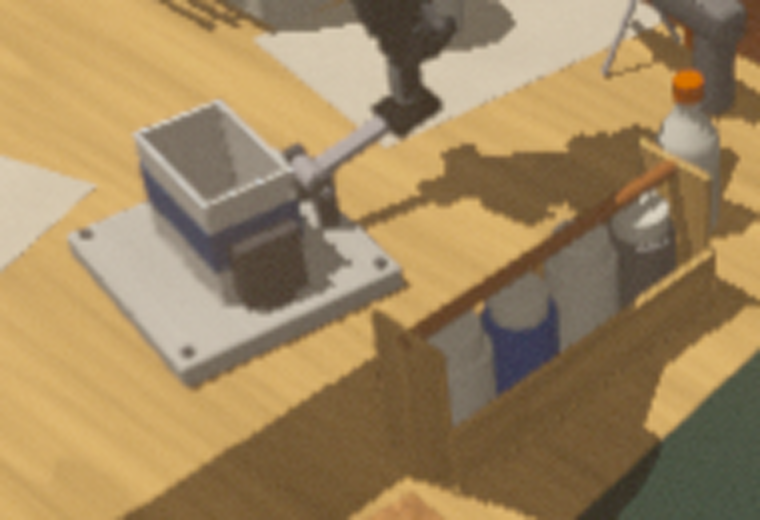

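```bash
python3 - <<'E'
from h import *
S=lambda:(lambda s:print(round(s['time_s'],2),s['tcp_pos'].round(4),s['ft_force'].round(2),round(s['finger_gap'],4)))(robot.get_state())
r=robot.movel(list(vp(.161,0,.052)),vel=.03,force_limit=25); print(r);S()
robot.dwell(.2);S()
p=robot.get_state()['tcp_pos']
robot.movel([p[0],p[1],.14],vel=.15);S()
f=grab('side','side2');g=grab('top','top2')
cv2.imwrite('pics/c4.png',cv2.resize(f['img'][110:240,160:350],None,fx=4,fy=4,interpolation=cv2.INTER_CUBIC))
E
```

```text
False
5.85 [0.6367 0.2167 0.0512] [ 0.04 -0.54  0.45] 0.0003
6.05 [0.6375 0.217  0.0521] [ 0.34 -0.08  0.05] -0.0002
6.78 [0.637  0.2169 0.1393] [-0.55  0.66 -0.35] -0.0001
```

View pics/c4.png

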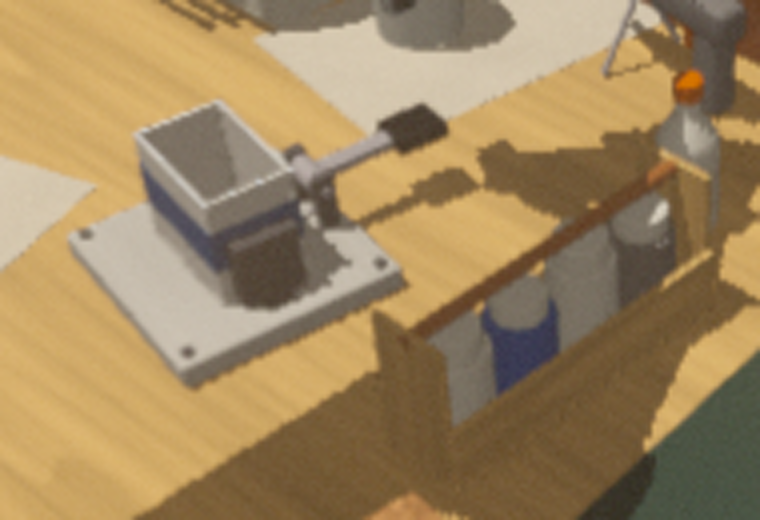

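```bash
python3 - <<'E'
from h import *
f=load('top2'); s=load('side2')
for F,nm in((f,'top'),(s,'side')):
    P=cloud(F); d2=np.hypot(P[...,0]-.64,P[...,1]-.217)
    m=(d2<.03)&(P[...,2]>.03)&(P[...,2]<.09); print(nm,m.sum(),P[m].mean(0) if m.any() else 0,np.percentile(P[m][:,2],[10,50,90]) if m.any() else 0)
    m=(d2<.02)&(P[...,2]>.09); print('finger lowest',m.sum(),np.percentile(P[m][:,2],[0,5,20]) if m.any() else 0)
    d2=np.hypot(P[...,0]-.485,P[...,1]-.24);m=(d2<.1)&(P[...,2]>.1)&(P[...,2]<.118)
    r=cv2.minAreaRect(P[m][:,:2].astype(np.float32)*1000); print(r,m.sum())
cv2.imwrite('pics/c5.png',cv2.resize(s['img'][60:190,190:290],None,fx=5,fy=4.6,interpolation=cv2.INTER_CUBIC))
print(proj(s,[robot.get_state()['tcp_pos']]))
E
```

```text
top 368 [0.63671237 0.21554011 0.06232658] [0.05996807 0.0627437  0.06475803]
finger lowest 71 [0.16521319 0.16759566 0.17732861]
((479.494384765625, 245.711669921875), (110.2204360961914, 70.06273651123047), 79.44306182861328) 442
side 158 [0.63347093 0.21363924 0.05997283] [0.05390229 0.06117302 0.06427241]
finger lowest 169 [0.16143838 0.16752658 0.17690596]
((478.08270263671875, 247.03732299804688), (115.6998291015625, 70.91629791259766), 78.37421417236328) 274
[[260.14278982 119.1638349 ]]
```

View pics/side2.png

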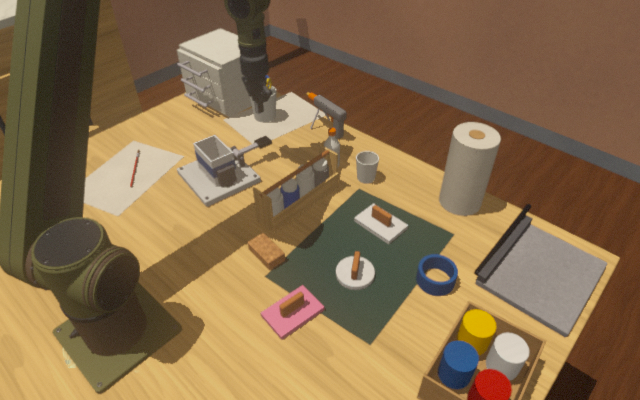

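```bash
python3 - <<'E'
from h import *
s=load('side2');f=load('top2');p=robot.get_state()['tcp_pos']
im=cv2.resize(s['img'][60:190,190:320],None,fx=4.4,fy=4.4,interpolation=cv2.INTER_CUBIC)
for dz,c in((0,(0,0,255)),(.019,(0,255,0)),(.03,(255,0,0))):
    q=proj(s,[p+[0,0,dz]])[0]; print(dz,q); cv2.circle(im,tuple(int(v) for v in (q-[190,60]+.5)*4.4),4,c,1)
cv2.imwrite('pics/c6.png',im)
for d in range(100,125,2):
    P=depthpts(s,[(u,d) for u in range(244,272,3)]); print(d,P[:,2].round(3), P[:,0].round(2))
E
```

```text
0 [260.14278982 119.1638349 ]
0.019 [259.5373669  113.58548968]
0.03 [259.18223203 110.30939621]
100 [0.034 0.03  0.02  0.203 0.213 0.222 0.225 0.213 0.085 0.079] [0.79 0.8  0.82 0.63 0.62 0.62 0.62 0.64 0.79 0.8 ]
102 [0.024 0.022 0.016 0.077 0.206 0.213 0.212 0.082 0.078 0.075] [0.79 0.8  0.81 0.75 0.62 0.62 0.63 0.77 0.78 0.79]
104 [0.015 0.014 0.01  0.065 0.197 0.196 0.193 0.071 0.071 0.064] [0.79 0.8  0.81 0.76 0.62 0.63 0.64 0.78 0.78 0.8 ]
106 [ 0.013  0.003 -0.004  0.056  0.189  0.188  0.189  0.068  0.062  0.062] [0.78 0.8  0.81 0.76 0.62 0.63 0.64 0.77 0.78 0.79]
108 [ 0.004 -0.004 -0.001  0.046  0.186  0.183  0.183  0.058  0.054  0.052] [0.78 0.8  0.8  0.76 0.62 0.63 0.64 0.77 0.78 0.79]
110 [-0.001  0.001  0.001  0.037  0.176  0.178  0.174  0.049  0.047  0.042] [0.78 0.78 0.79 0.76 0.62 0.63 0.64 0.77 0.78 0.8 ]
112 [-0.003  0.     0.001  0.028  0.167  0.171  0.161  0.04   0.039  0.031] [0.77 0.77 0.78 0.76 0.63 0.63 0.64 0.78 0.78 0.8 ]
114 [ 0.001 -0.    -0.003  0.002  0.027  0.032  0.032  0.036  0.032  0.024] [0.76 0.77 0.78 0.78 0.76 0.76 0.77 0.77 0.78 0.8 ]
116 [-0.004  0.001 -0.003 -0.     0.02   0.022  0.026  0.878  0.025  0.02 ] [ 0.75  0.76  0.77  0.77  0.76  0.76  0.77 -0.1   0.78  0.79]
118 [-0.004 -0.001  0.001 -0.001  0.878  0.016  0.014  0.017  0.014  0.01 ] [ 0.75  0.75  0.75  0.76 -0.1   0.76  0.77  0.77  0.78  0.79]
120 [-0.003 -0.001 -0.    -0.003  0.002  0.003  0.007  0.008  0.002  0.002] [0.74 0.74 0.75 0.76 0.76 0.76 0.77 0.77 0.79 0.79]
122 [-0.002  0.    -0.003  0.002  0.    -0.001 -0.002 -0.003 -0.002  0.002] [0.73 0.73 0.74 0.74 0.75 0.76 0.77 0.78 0.78 0.78]
124 [ 0.003 -0.003 -0.001 -0.001 -0.002  0.001  0.     0.003  0.878  0.002] [ 0.71  0.73  0.73  0.74  0.75  0.75  0.76  0.76 -0.1   0.78]
```

View pics/c6.png

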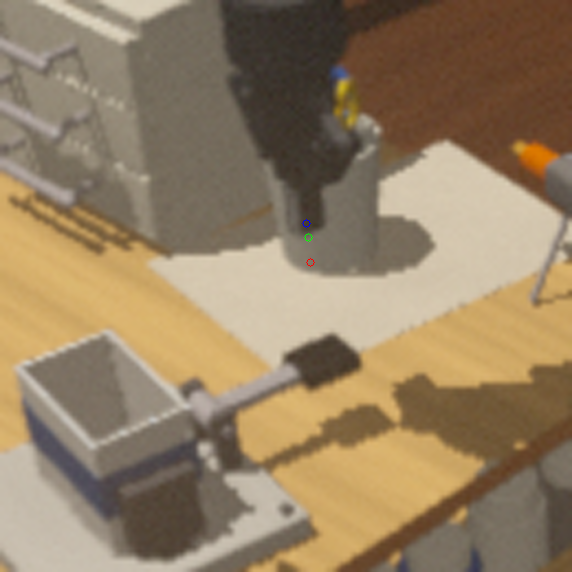

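The pad reads 62.7 mm after release, so the lever is latched down. The fingertips in the image sit about 20 mm above the reported TCP: (258,113) against a projection of (260,119). The press agrees, since the snap came at a TCP z of 52–62 mm. I'll check this again with the fingers open above the lid.

```bash
python3 - <<'E'
from h import *
S=lambda:(lambda s:print(round(s['time_s'],2),s['tcp_pos'].round(4),s['ft_force'].round(2),round(s['finger_gap'],4)))(robot.get_state())
p=robot.get_state()['tcp_pos']
robot.movel([p[0],p[1],.2],vel=.2)
o=down(np.radians(-3.3))
robot.move_ptp([.6395,-.2298,.2],o);S()
robot.command_gripper(.085,30);S()
robot.movel([.6395,-.2298,.06],vel=.15);S()
s=grab('side','side3');grab('top','top3');p=robot.get_state()['tcp_pos']
im=cv2.resize(s['img'][150:260,320:440],None,fx=5,fy=5,interpolation=cv2.INTER_CUBIC)
a=np.radians(-3.3)
for dz,c in((0,(0,0,255)),(.02,(0,255,0)),(.033,(255,0,0))):
  for sg in(-1,1):
    q=proj(s,[p+[sg*.0425*np.cos(a),sg*.0425*np.sin(a),dz]])[0]; cv2.circle(im,tuple(int(v) for v in (q-[320,150]+.5)*5),4,c,1)
cv2.imwrite('pics/c7.png',im)
E
```

```text
8.97 [ 0.6398 -0.2286  0.1999] [-0.02  0.55 -0.74] -0.0001
9.76 [ 0.6395 -0.2299  0.2   ] [-0.17 -0.01  0.07] 0.0852
10.84 [ 0.6404 -0.2301  0.0611] [ 0.04 -0.66  1.36] 0.085
```

View pics/c7.png

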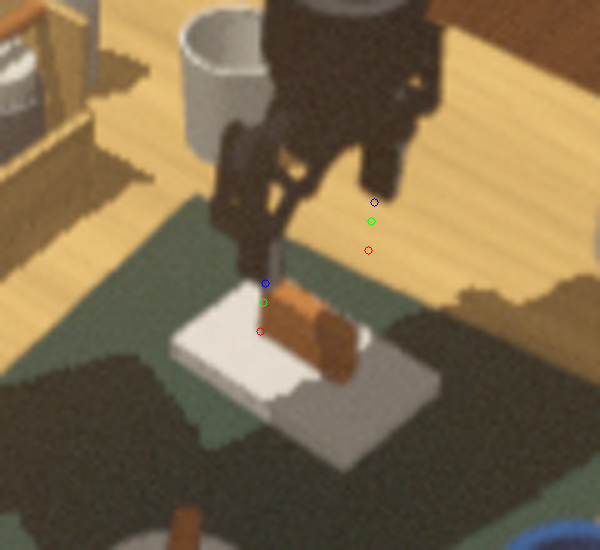

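View pics/top3.png

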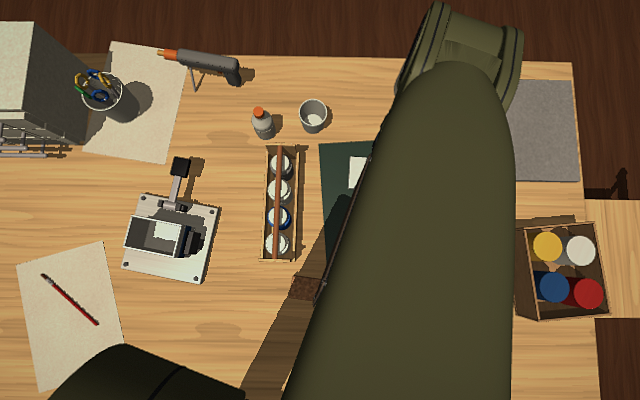

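```bash
python3 - <<'E'
from h import *
S=lambda:(lambda s:print(round(s['time_s'],2),s['tcp_pos'].round(4),s['ft_force'].round(2),round(s['finger_gap'],4)))(robot.get_state())
print(robot.movel([.6395,-.2298,.003],vel=.06,force_limit=8));S()
s=grab('side','side4')
im1=s['img'][150:260,320:440]
robot.command_gripper(.01,40);S()
s=grab('side','side5')
cv2.imwrite('pics/c8.png',cv2.resize(np.hstack([im1,s['img'][150:260,320:440]]),None,fx=3.3,fy=3.3,interpolation=cv2.INTER_CUBIC))
E
```

```text
False
12.04 [ 0.6399 -0.23    0.0035] [-1.12 -0.6   0.3 ] 0.0848
12.74 [ 0.6397 -0.2299  0.0032] [ 0.18 -0.23  1.2 ] 0.0133
```

View pics/c8.png

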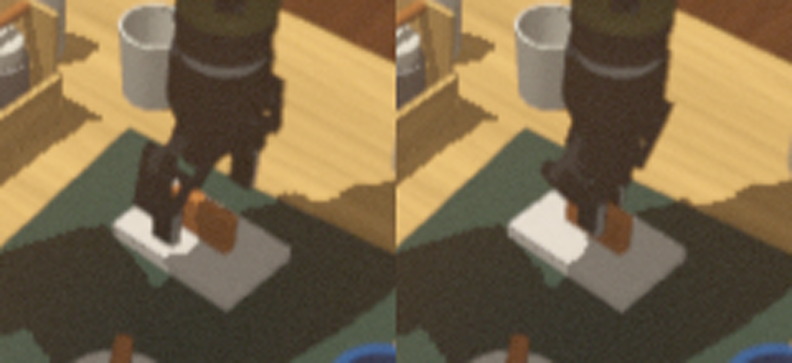

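```bash
python3 - <<'E'
from h import *
S=lambda:(lambda s:print(round(s['time_s'],2),s['tcp_pos'].round(4),s['ft_force'].round(2),round(s['finger_gap'],4)))(robot.get_state())
robot.movel([.6395,-.2298,.21],vel=.12);S()
o=down(np.radians(-10.4))
robot.movel([.479,.2458,.21],o,vel=.18);S()
robot.movel([.479,.2458,.145],vel=.06);robot.dwell(.3);S()
s=grab('side','side6');t=grab('top','top6')
cv2.imwrite('pics/c9.png',cv2.resize(s['img'][100:220,150:290],None,fx=4,fy=4,interpolation=cv2.INTER_CUBIC))
cv2.imwrite('pics/c10.png',cv2.resize(t['img'][140:300,90:240],None,fx=3.7,fy=3.7,interpolation=cv2.INTER_CUBIC))
E
```

```text
14.67 [ 0.6391 -0.2296  0.2091] [-0.43  0.06 -1.25] 0.0134
17.61 [0.4792 0.2454 0.21  ] [-0.7   0.18 -0.99] 0.0134
19.14 [0.4791 0.2459 0.1452] [0.53 0.67 0.1 ] 0.0133
```

View pics/c9.png

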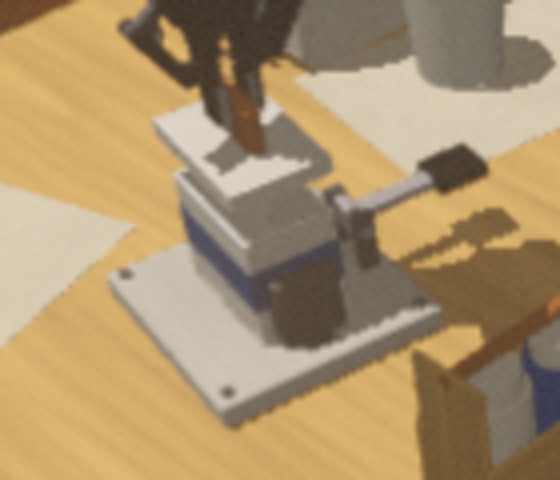

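View pics/c10.png

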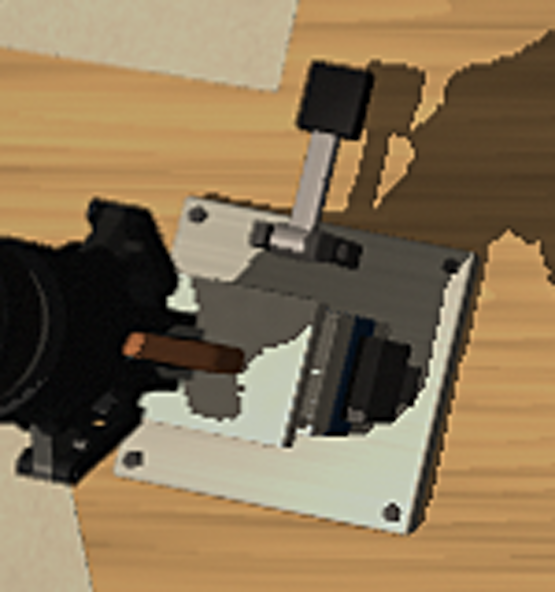

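```bash
cat > meas.py <<'E'
from h import *
def run(ts,tt,ztop):
    for n in(ts,tt):
        F=load(n);P=cloud(F);d=np.hypot(P[...,0]-.479,P[...,1]-.2458)
        m=(d<.085)&(abs(P[...,2]-ztop)<.009)
        X=P[m]; A=np.c_[X[:,:2]-[.479,.2458],np.ones(len(X))]
        w=np.ones(len(X),bool)
        for _ in range(4):
            c=np.linalg.lstsq(A[w],X[w,2],rcond=None)[0]; w=abs(X[:,2]-A@c)<.003
        r=cv2.minAreaRect(X[w][:,:2].astype(np.float32)*1000)
        print(n,'lid top plane tilt deg',np.degrees(c[:2]).round(2),'z',c[2].round(4),'rect',np.round(r[0],1),np.round(r[1],1),round(r[2],1),w.sum())
        m=(d<.08)&(P[...,2]>.1)&(P[...,2]<.118);print('  rim z',np.median(P[m][:,2]),m.sum())
E
python3 - <<'E'
from meas import *
run('side6','top6',.156)
s=load('side6')
for cr,z in(([[153,122],[228,198],[332,160]],.1562),([[176,178],[246,247]],.11)):
    uv=np.array(cr,float)/4+[150-.4,100-.4]; Q=onplane(s,uv,z); print(Q.round(4), 'edge ang',np.degrees(np.arctan2(*(Q[0]-Q[1])[[1,0]])), np.linalg.norm(np.diff(Q,axis=0),axis=1))
    if len(Q)==3: print('centre',(Q[0]+Q[2])/2)
    else: 
        e=Q[0]-Q[1]; e/=np.linalg.norm(e); n=np.array([e[1],-e[0],0]); print('centre',(Q[0]+Q[1])/2+n*.035)
E
```

```text
side6 lid top plane tilt deg [-0.07  0.12] z 0.1547 rect [476.7 246.8] [123.9  78.7] 79.9 522
  rim z 0.1063750769629041 176
top6 lid top plane tilt deg [ 0.26 -0.11] z 0.1549 rect [475.5 225.6] [78.3 78.4] 79.0 1271
  rim z 0.10771077513611205 124
[[0.4481 0.3063 0.1562]
 [0.4279 0.1943 0.1562]
 [0.5013 0.1759 0.1562]] edge ang 79.74861621927623 [0.11377771 0.07572778]
centre [0.47471482 0.24108824 0.1562    ]
[[0.4517 0.2988 0.11  ]
 [0.4351 0.1967 0.11  ]] edge ang 80.78131033346095 [0.10342709]
centre [0.47797459 0.24212209 0.11      ]
```

```bash
python3 - <<'E'
from meas import *
S=lambda:(lambda s:print(round(s['time_s'],2),s['tcp_pos'].round(4),Rn.from_rotvec(s['orientation']).as_matrix()[:,2].round(4),s['ft_force'].round(2),round(s['finger_gap'],4)))(robot.get_state())
print(robot.movel([.4796,.2462,.1282],vel=.03,force_limit=6));robot.dwell(.4);S()
s=grab('side','side7');t=grab('top','top7')
run('side7','top7',.139)
cv2.imwrite('pics/c11.png',cv2.resize(s['img'][100:220,150:290],None,fx=5,fy=5,interpolation=cv2.INTER_CUBIC))
E
```

```text
False
20.35 [0.4797 0.2462 0.1283] [ 1.e-04  1.e-04 -1.e+00] [-0.52 -0.35 -1.38] 0.0133
side7 lid top plane tilt deg [-0.16  0.22] z 0.1379 rect [478.  243.6] [123.1  79.9] 77.4 504
  rim z 0.10629562542728654 143
top7 lid top plane tilt deg [ 0.21 -0.15] z 0.1381 rect [476.9 232.2] [90.6 78. ] 79.7 1196
  rim z 0.10599641188604231 80
```

View pics/c11.png

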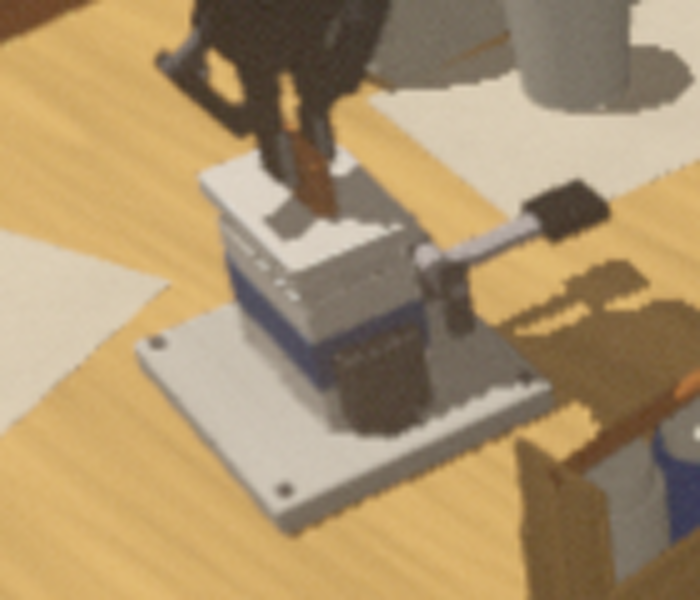

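View pics/top7.png

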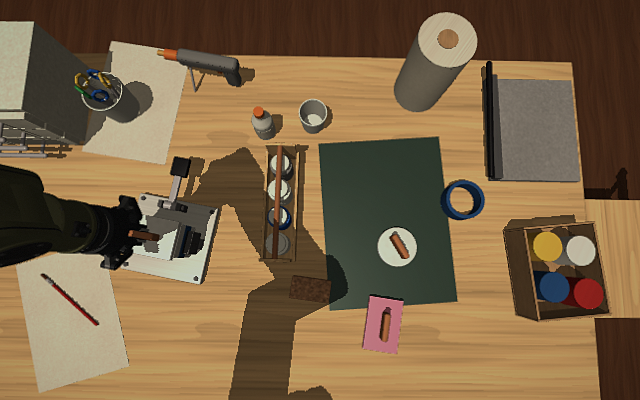

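```bash
python3 - <<'E'
from h import *
a=load('top0');b=load('top7')
for n,(u,v) in dict(caddy=(276,240),round=(385,250),eraser=(312,289),tape=(450,200),glue=(259,113)).items(): print(n,depthpts(a,[(u,v)]).round(3),depthpts(b,[(u,v)]).round(3))
robot.sign_off(); print(robot.get_state()['time_s'])
E
```

```text
caddy [[ 0.474 -0.012  0.117]] [[ 0.474 -0.013  0.12 ]]
round [[ 0.458 -0.256  0.015]] [[ 0.458 -0.256  0.015]]
eraser [[ 0.369 -0.087  0.028]] [[ 0.369 -0.087  0.03 ]]
tape [[ 0.574 -0.401  0.045]] [[ 0.574 -0.401  0.045]]
glue [[0.741 0.03  0.13 ]] [[0.741 0.03  0.129]]
the job is handed in; nothing more can be done
the job is handed in; nothing more can be done
```

The lever is latched down and the arm is holding the white oblong lid over the jar's mouth. I handed the job in at about 20.5 s on the robot's clock.

**Lever:** I pressed the pad until it snapped. After release the pad stayed down at about 63 mm.

**Lid:** I took the lid by its wooden grip and carried it about 0.2 m above the table, over the caddy. These are the last checks before sign-off:

| Check | Result |
|---|---|
| Clearance above the rim | about 14–15 mm |
| Level | tilt fits within 0.3° |
| Centred (top view) | within 1 mm of the jar |
| Sides lined up (top view) | within 0.5° of the jar |
| Contact with the jar | none; the force-limited final descent never tripped |
| Caddy, round lid, sanding block, tape, glue | same places as before |

**Disagreements:**
- **Fingertips:** They sit about 20 mm higher than the stated TCP, both in the images and from where the lever snapped. I lowered the grasp by about 18 mm for this and set the final height from the lid's own measured position.
- **Side camera:** Its rougher fit put the lid about 3 mm off along the jar's length and about 2° rotated. Its outline of the lid came out 5 mm too long, so I trusted the top camera.
- **Rim height:** Both cameras' depth read the rim 2–4 mm below the stated 110 mm. I kept 110 mm.

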